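# Bread board out of the half-covered dish drainer

### The arm

A 6-joint arm with a two-finger parallel gripper is mounted at the origin on the work surface. World frame = base frame: x ahead of the robot, y to its left, z up, the work surface at z = 0. Lengths are in m, angles in rad, forces in N, time in s.
With the tool pointing down it reaches from about 0.35 to 0.975 m from the base axis. Payload 4.9 kg.
Tool frame: the origin (TCP) lies between the finger pads; the fingertips stand 22 mm ahead of it and the grasp point (between the pads) lies 3 mm ahead of it; z points along the fingers, y is the line along which they close (so a half turn about z gives the same grasp; the last joint's range is limited). The gripper opens to 85 mm and grips with 20 to 120 N. Pads are 22 mm wide; open, the fingers measure 114 mm over their backs; the gripper's body (76 mm by 85 mm) begins 54 mm behind the grasp point. The pads swing forward as they close: fully open they stand 13 mm farther back than shut.
Start: joints at [-1.376, 0.053, 1.613, -0, 1.476, -0.119], TCP at [0.193, -0.594, 0.231] pointing down, gripper open.
Joint ranges: [-3.01, 3.01], [-1.01, 2.22], [0.06, 2.58], [-1.02, 4.17], [0.09, 2.62], [-3.14, 3.14]. Speed limits (rad/s): [2.57, 2.57, 3.14, 3.14, 3.14, 3.14].

### API

Orientations are given as a unit quaternion [w, x, y, z].
In Python, from plant import state, grab_frame, get_calibration, job_done, recognise, regions_of gives the robot as it stands.
- The arm moves only by the tool apply_moves, never from a script. Its argument "targets" is a list of rows, each an object with "translation": the shift along the tool's x, y, z normalised to -1 to 1, where 1 is 100 mm, a list of three; "twist": the turn about the tool's z normalised to -1 to 1, where 1 is 0.1 rad; "hand": the opening, from 0 (shut) to 1 (fully open). A call has 1 to 8 rows; each row shifts and turns the commanded pose from where the row before left it, along the tool's axes as they then stand; what a row does not reach is not made up. A row lasts 1/10 s, in which the tool goes at most 50 mm and 8.59 degrees, less where a joint would pass 70% of its speed; a pose out of reach is approached as far as the arm can. A call with a number of a shift or a turn outside -1 to 1 is refused whole. A call with a gripper value outside its range is refused whole. The fingers move at their own pace and stop on an object; the grip force is fixed at half the most. Time passes only in rows, so rows that do not move let the fingers close. It gives the time, the measured TCP pose, the force, the opening and the grip force at its end, in the units of the state.
- state(): the state, without advancing time (a new reading comes with each control period).
- grab_frame(name): name is "side" or "top" or "wrist"; returns the picture (420x560x3 uint8, red, green, blue); there is no depth.
- get_calibration(name): a dict with "camera_matrix" (3x3 intrinsics, pixels), "pose" (4x4, takes a point from camera to world coordinates). Camera axes: x right, y up, looking along -z (the intrinsics and any distortion apply to the point x, -y, -z); pixel columns grow to the right and rows downward; lengths in m; the calibration is good to about 2 mm. The wrist camera is an equidistant fisheye: a pixel r from the principal point sees the ray r / f radians off the axis. A picture is of the moment at which its call begins: read the wrist's pose just before it. get_calibration takes no time and is no camera call; for the wrist camera it gives the pose at the moment of the call.
- job_done(): hands the job in; it is judged then, once.
Trained networks look in the newest picture that a camera, given by its name, has taken for a name from the list of things; names that differ only in an ending like _2 or _b are one class to them, and where a whole thing is asked for, a point or a joint stands for the part that bears it (a point fixed in the world has none). Each returns a list of dicts, best first, with "score" (0 to 1); they miss things now and then, are a little off and sometimes report something else, mostly with a low value. They report only what shows in the picture. A call takes as long as a camera call. They do not tell look-alikes from the thing itself.
- recognise(camera, query): "point" ([x, y, z] in m, in world coordinates, good to about 4 mm: the middle of the surface that is visible of it).
- regions_of(camera, query): "pixels" (420x560 bool, what is visible of it).
The state is a dict: "time": time; "joint_pos": joint angles; "joint_vel": joint speeds; "joint_efforts": joint torques, N m; "tool_pos": TCP position; "tool_rot": TCP orientation; "contact_force": force on the tool from outside, world axes, zero at the start; "ft_torque": the same for the moment, N m; "gripper_width": opening from 0.0 (shut) to 1.0 (fully open); "grasp_force": force on a finger pad.
Only numpy, scipy, OpenCV 4.12 (cv2) and the standard library are available. Lean on these libraries where they do the work, as an engineer would, in place of code of your own. Each camera call takes 0.05 s, during which the arm holds its last target. There are 200 camera calls.

### The job

Take the slim bamboo bread board out of its slot in the covered dish drainer: pinch its top edge where the lid is folded open, slide it up and slant it so that its free end rises over the drainer's tall end wall first, then draw the other end out from under the closed half of the lid without forcing it. Finish while still holding the board, level, still on edge and steady, with all of it higher than the lid and nothing but the gripper touching it, ready to be taken from you. Leave the drainer's lid shut with the tin on it, and leave everything else where it is.

Things in the scene. Friction and masses are not known exactly. Their poses are not given: they have to be found in the camera images.
- board: slim bamboo bread board, 280 x 75 x 10 mm, about 0.15 kg, standing on its long edge in a slot of the drainer. Origin: middle of its bottom edge. Own y: along its length towards the end under the lid (-y is the free end); z: up across its height; x: thickness. A 44 x 20 mm hanging hole, centred 100 mm from the origin towards the free end and 37.5 mm up, leaves 27.5 mm of solid wood above it
- board_free (a point): middle of the board's free end face (board frame 0, -140, 37.5 mm)
- board_hid (a point): middle of the board's hidden end face (board frame 0, 140, 37.5 mm)
- drainer: covered dish drainer: white plastic box fixed to the bench, 470 (own y) x 280 mm (own x), origin under its centre on the bench, z up. Inside 460 x 270, walls 5 mm; end walls 160 mm high. The half at own y > 0 is under a closed lid; the half at own y < 0 is open above (mouth 230 x 270 mm), its long side walls 100 mm high. All of it is rigid; the lid is clipped down and does not move
- lid_edge (a point): middle of the lower free edge of the closed lid half (drainer frame 0, 0, 160 mm). The edge runs along the drainer's x at y = 0; the lid (two pale see-through leaves, one folded on the other) reaches from there to the far end wall, underside 160 and top 169 mm above the bench
- end_rim (a point): middle of the inner top edge of the end wall on the open side (drainer frame 0, -230, 160 mm)
- slot_bar (a point): middle of the top of the comb bar in the open half (drainer frame 0, -90, 30 mm); a second is at y = +90. The board, tray and blue lid stand on these two bars, 30 mm above the bench, between fins 35 mm tall, in slots 14 mm wide along the drainer's y, at x = -70, 0 and 70 mm, any of the three in any slot, centres within 20 mm of y = 0. Between the bars the floor is 8 mm above the bench
- tray: small aluminium oven tray, 200 long x 90 high x 10 mm, standing on edge in another slot of the drainer; origin middle of its bottom edge. Leave it
- lunchlid: blue lunchbox lid, 175 long x 95 high x 10 mm, standing on edge in another slot of the drainer; origin middle of its bottom edge. Leave it
- tin: small aluminium tin, 60 mm across, 28 mm high, standing on the closed lid; origin under its centre. Leave it
- bento: red bento box with clip-on lid, 195 (own y) x 126 x 62 mm high, on the bench; origin under its centre. Leave it
- jar: glass jar with steel twist cap, 76 mm across, 110 mm high, on the bench; origin under its centre. Leave it
- cup: green plastic cup, 76 mm across, 90 mm high, on the bench; origin under its centre. Leave it
- fork: bamboo fork lying flat on the bench, about 175 mm long (own x) x 26 x 6 mm; origin under its middle. Leave it
There are look-alikes about, which are no part of the job. Of the things that look like the tin, the smallest one is meant.

How it is judged:
On the way:
1. the board is threaded on the slant: its free end is out above the end wall while its other end is still down in the drainer (height (world z) of board_free above 0.18 m and height (world z) of board_hid below 0.13 m), for 0.1 s.
At the end, for the whole second after the job is handed in: The board is gripped by the fingers (over 1 N), level and on edge (its own z within 0.3 rad of vertical), the middles of both its ends more than 205 mm above the bench (so its lower edge is above the lid), moving slower than 40 mm/s, and touching neither the drainer nor the tin (height (world z) of each of board_free, board_hid above 0.205 m and angle between board's own z axis and vertical below 0.3 rad and contact force between the fingers and board above 1 N and contact force between board and drainer below 0.2 N and contact force between board and tin below 0.2 N and linear speed of board below 0.04 m/s); the arm keeps its last pose, push and grip.
It fails at once if the board is forced against the drainer (over 25 N) (contact force between board and drainer above 25 N).
It fails at once if the oven tray or the blue lid is shifted by more than 30 mm (distance of any of tray, lunchlid from where it was at the start of the episode above 0.03 m).
It fails at once if the tin on the lid is shifted by more than 30 mm (distance of tin from where it was at the start of the episode above 0.03 m).
It fails at once if the bento box, jar, cup or fork is shifted by more than 30 mm (distance of any of bento, jar, cup, fork from where it was at the start of the episode above 0.03 m).
It also fails if it takes over 45 s, if anything falls off the work surface, if the arm or the gripper's body presses on something with over 40 N, if the wrist force passes 120 N, or if a joint passes its speed limit or range.

## Working session

There is one attempt and no reset: what is moved stays moved. The work goes in short steps, Python scripts to look and compute and a tool call to move; the robot and the scene stay as the last step left them, time stands still between calls to the robot, and variables do not carry over. Pictures are saved under pics/ and viewed, at most 10 in all, crops included, and the job is handed in when it is done.

Besides the shell and the picture viewer there is one more tool, called after "Emit:" as a command line: name --argument value ..., lists and objects as JSON in quotes. apply_moves: Moves the arm, as the interface text tells. Its arguments: {"type":"object","properties":{"targets":{"type":"array"}},"required":["targets"]}

```bash
mkdir -p pics; ls; python3 - <<'E'
from plant import *
import cv2,numpy as np
s=state();print(s)
for c in ["top","side"]:
    im=grab_frame(c);cv2.imwrite(f"pics/{c}0.png",im[:,:,::-1])
    for n in ["board","drainer","tray","lunchlid","tin","lid_edge","end_rim"]:
        try:
            print(c,n,[(np.round(r["point"],3).tolist(),round(r["score"],2)) for r in recognise(c,n)[:4]])
        except Exception as e: print(c,n,e)
    print(get_calibration(c))
E
```

```text
pics
{'time': 0.0, 'joint_pos': array([-1.37597404e+00,  5.33536708e-02,  1.61426991e+00, -9.19627643e-06,
        1.47597383e+00, -1.19004871e-01]), 'joint_vel': array([-0.00034141,  0.00038303,  0.00063989,  0.00141742, -0.00107188,
        0.00111217]), 'joint_efforts': array([-9.87126941e-05, -3.93672502e+01, -3.70179319e+01, -8.88870409e-05,
        7.08683452e-03,  1.17348478e-06]), 'tool_pos': array([ 0.19281496, -0.59387659,  0.22957937]), 'tool_rot': array([-1.00148314e-03,  9.87713739e-01,  1.56270810e-01, -4.25634627e-05]), 'contact_force': array([0.91826277, 0.26354034, 0.28395836]), 'ft_torque': array([ 0.03811461,  0.03416335, -0.03469543]), 'grasp_force': 0.0, 'gripper_width': 0.9990033845592706}
top board [([0.634, 0.013, 0.098], 0.67), ([0.419, -0.321, 0.007], 0.26)]
top drainer [([0.56, 0.081, 0.163], 0.98)]
top tray [([0.562, 0.025, 0.106], 0.79), ([0.419, -0.317, 0.006], 0.72)]
top lunchlid [([0.491, 0.017, 0.11], 0.53)]
top tin [([0.318, 0.16, 0.037], 0.95), ([0.472, 0.39, 0.04], 0.8), ([0.505, 0.212, 0.204], 0.56)]
top lid_edge [([0.561, 0.078, 0.159], 0.87)]
to
[... 816 characters left out ...]
.472, 0.39, 0.038], 0.54), ([0.32, 0.144, 0.038], 0.51)]
side lid_edge [([0.553, 0.082, 0.122], 0.76)]
side end_rim [([0.552, 0.08, 0.119], 0.83), ([0.488, 0.018, 0.085], 0.17)]
{'camera_matrix': array([[492.66136256,   0.        , 275.16878712],
       [  0.        , 492.66136256, 207.65062217],
       [  0.        ,   0.        ,   1.        ]]), 'pose': array([[ 6.49835009e-01,  7.10158274e-01, -2.70905310e-01,
         5.27464390e-02],
       [-7.60075278e-01,  6.07244377e-01, -2.31386773e-01,
        -3.93417580e-01],
       [ 1.84494930e-04,  3.56271654e-01,  9.34382403e-01,
         1.67185188e+00],
       [ 0.00000000e+00,  0.00000000e+00,  0.00000000e+00,
         1.00000000e+00]])}
```

View pics/top0.png

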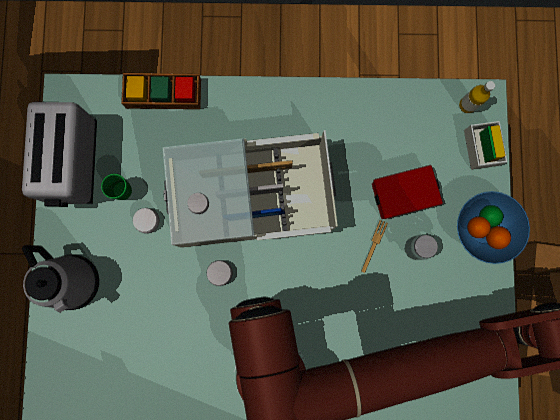

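View pics/side0.png

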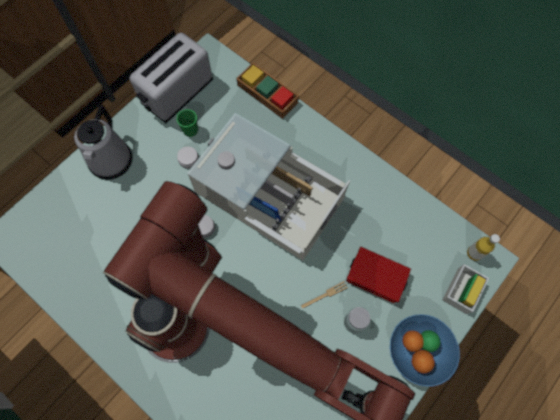

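Top view: the drainer spans (165,133)–(337,243), with the lid closed on the left (+y) and the open half on the right. The bamboo board is in the far slot, around (275,167). The grey tray is in the middle at (265,188) and the blue lid is nearest at (265,212).

There are three tin look-alikes: (198,203) on the lid, and (146,220) and (218,272) on the bench. The one meant is (198,203), since it's the smallest and stands on the lid. I'll check this and the corners in one enlarged crop.

```bash
python3 - <<'E'
import cv2
im=cv2.imread("pics/top0.png")[120:255,140:345]
cv2.imwrite("pics/crop1.png",cv2.resize(im,None,fx=3.9,fy=3.9,interpolation=cv2.INTER_CUBIC))
E
cat > h.py <<'E'
from plant import *
import numpy as np, cv2
def ray(c,uv,z):
    k=get_calibration(c);K=k["camera_matrix"];T=k["pose"]
    uv=np.atleast_2d(np.asarray(uv,float))
    d=np.c_[(uv[:,0]-K[0,2])/K[0,0],-(uv[:,1]-K[1,2])/K[1,1],-np.ones(len(uv))]@T[:3,:3].T
    o=T[:3,3]; return o+d*((z-o[2])/d[:,2])[:,None]
def proj(c,P):
    k=get_calibration(c);K=k["camera_matrix"];T=k["pose"]
    q=(np.atleast_2d(P)-T[:3,3])@T[:3,:3]
    return np.c_[K[0,0]*q[:,0]/-q[:,2]+K[0,2],-K[1,1]*q[:,1]/-q[:,2]+K[1,2]]
E
```

```text
(no output)
```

View pics/crop1.png

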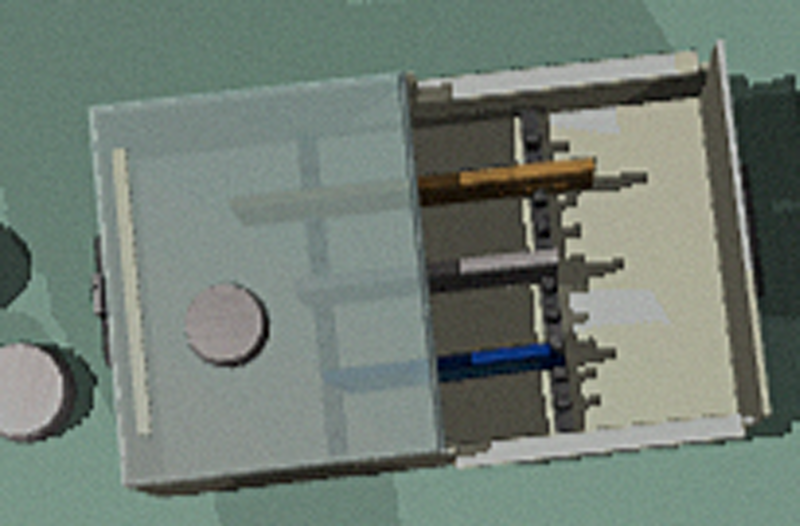

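The crop shows the board's free end at (595,163), lid corners at (92,107), (405,72), (442,450) and (125,487), and the end wall's outer top corners at (719,42) and (770,412). The tin on the lid at (226,323) is the smallest of the three, so it's the one to leave.

```bash
python3 - <<'E'
from h import *
f=lambda p:np.array(p)/3.9+[140,120]
L=ray("top",f([(92,107),(405,72),(442,450),(125,487)]),.169)
W=ray("top",f([(719,42),(770,412)]),.16)
B=ray("top",f([(595,163),(420,184),(232,205)]),.105)
for a in (L,W,B): print(a.round(4).tolist())
# fit drainer pose
obj=np.array([[140,235],[140,0],[-140,0],[-140,235],[140,-235],[-140,-235]])/1e3
P=np.r_[L,W][:,:2]
A=obj-obj.mean(0);Q=P-P.mean(0)
U,S,V=np.linalg.svd(A.T@Q);R=V.T@U.T
t=P.mean(0)-R@obj.mean(0)
print("res",(obj@R.T+t-P).round(4).tolist());print("drainer",t,"yaw",np.arctan2(R[1,0],R[0,0]))
yaw=np.arctan2(R[1,0],R[0,0])
print("board in drainer",((B[:,:2]-t)@R).round(4).tolist())
d=B[0]-B[1];print("board dir",d)
for x,b in [(70,-95),(70,-140),(70,0)]:print(x,b,R@[x/1e3,b/1e3]+t)
for c in ["top","side"]:
    grab_frame(c)
    for r in regions_of(c,"board")[:1]:
        m=r["pixels"];ys,xs=np.nonzero(m);print(c,r["score"],xs.min(),xs.max(),ys.min(),ys.max(),len(xs))
        i=xs.argmax() ;print(ray(c,[[xs[i],ys[xs==xs.max()].mean()]],.105), "drfr",(ray(c,[[xs[i],ys[i]]],.105)[:,:2]-t)@R)
s=state();w,x,y,z=s["tool_rot"]
from scipy.spatial.transform import Rotation as Ro
print(Ro.from_quat([x,y,z,w]).as_matrix().round(3))
E
```

```text
[[0.6647, 0.3166, 0.169], [0.694, 0.088, 0.169], [0.4166, 0.0561, 0.169], [0.3871, 0.2827, 0.169]]
[[0.7221, -0.1433, 0.16], [0.4479, -0.1807, 0.16]]
[[0.6417, -0.0543, 0.105], [0.6236, 0.0787, 0.105], [0.6055, 0.2213, 0.105]]
res [[0.0, 0.0041], [0.0003, -0.0005], [-0.0001, -0.0038], [-0.0002, 0.0028], [0.0017, -0.0024], [-0.0018, -0.0002]]
drainer [0.55540771 0.06989454] yaw 0.12606693781315406
board in drainer [[0.07, -0.1341], [0.0688, 0.0002], [0.0688, 0.1439]]
board dir [ 0.01802985 -0.13307248  0.        ]
70 -95 [ 0.63679686 -0.01555021]
70 -140 [ 0.64245486 -0.0601931 ]
70 0 [0.6248522  0.07869587]
top 0.71 247 292 161 172 326
[[ 0.63649892 -0.05269867  0.105     ]] drfr [[ 0.0665355  -0.13199326]]
side 0.87 272 312 167 196 455
[[ 0.64208657 -0.05728851  0.105     ]] drfr [[ 0.0763882  -0.13311424]]
[[ 0.951  0.309 -0.   ]
 [ 0.309 -0.951  0.   ]
 [-0.    -0.    -1.   ]]
```

Emit:
apply_moves --targets '[{"translation": [0.37,-0.26,-0.03],"twist": 0,"hand": 1},{"translation": [0.37,-0.26,-0.03],"twist": 0,"hand": 1},{"translation": [0.37,-0.26,-0.03],"twist": 0,"hand": 1},{"translation": [0.37,-0.26,-0.03],"twist": 0,"hand": 1},{"translation": [0.37,-0.26,-0.03],"twist": 0,"hand": 1},{"translation": [0.37,-0.26,-0.03],"twist": 0,"hand": 1},{"translation": [0.37,-0.26,-0.03],"twist": 0,"hand": 1},{"translation": [0.37,-0.26,-0.03],"twist": 0,"hand": 1}]'

```text
time: 1.8
tool_pos: [0.4111, -0.3037, 0.2552]
tool_rot: [0.0, 0.988, 0.156, 0.0]
contact_force: [1.0, -0.6, 0.4]
gripper_width: 1.002
grasp_force: 0.0
```

Emit:
apply_moves --targets '[{"translation": [0.37,-0.26,-0.03],"twist": 0,"hand": 1},{"translation": [0.37,-0.26,-0.03],"twist": 0,"hand": 1},{"translation": [0.37,-0.26,-0.03],"twist": 0,"hand": 1},{"translation": [0.37,-0.26,-0.03],"twist": 0,"hand": 1},{"translation": [0.37,-0.26,-0.03],"twist": 0,"hand": 1},{"translation": [0.37,-0.26,-0.03],"twist": 0,"hand": 1},{"translation": [0.37,-0.26,-0.03],"twist": 0,"hand": 1},{"translation": [0,0,0],"twist": -1,"hand": 1}]'

```text
time: 2.6
tool_pos: [0.6026, -0.048, 0.2761]
tool_rot: [-0.001, 0.978, 0.209, 0.001]
contact_force: [-0.5, -1.2, 0.1]
gripper_width: 1.002
grasp_force: 0.0
```

Emit:
apply_moves --targets '[{"translation": [0,0,0],"twist": -1,"hand": 1},{"translation": [0,0,0],"twist": -1,"hand": 1},{"translation": [0,0,0],"twist": -1,"hand": 1},{"translation": [0,0,0],"twist": -1,"hand": 1},{"translation": [0,0,0],"twist": -1,"hand": 1},{"translation": [0,0,0],"twist": -1,"hand": 1},{"translation": [0,0,0],"twist": -1,"hand": 1},{"translation": [0,0,0],"twist": -1,"hand": 1}]'

```text
time: 3.4
tool_pos: [0.6004, -0.0522, 0.2758]
tool_rot: [-0.0, 0.82, 0.572, -0.0]
contact_force: [-0.3, 0.6, -0.2]
gripper_width: 0.999
grasp_force: 0.0
```

Emit:
apply_moves --targets '[{"translation": [0,0,0],"twist": -1,"hand": 0.7},{"translation": [0,0,0],"twist": -1,"hand": 0.7},{"translation": [0,0,0],"twist": -1,"hand": 0.7},{"translation": [0,0,0],"twist": -1,"hand": 0.7},{"translation": [0,0,0],"twist": -0.8,"hand": 0.7},{"translation": [0,0,0],"twist": 0,"hand": 0.7}]'

```text
time: 4.0
tool_pos: [0.6004, -0.0522, 0.2758]
tool_rot: [0.0, 0.662, 0.749, 0.0]
contact_force: [0.1, 0.1, 0.5]
gripper_width: 0.701
grasp_force: 0.0
```

```bash
cat >> h.py <<'E'
from scipy.spatial.transform import Rotation as Ro
def tool():
    s=state();w,x,y,z=s["tool_rot"];return s,s["tool_pos"],Ro.from_quat([x,y,z,w]).as_matrix()
t0=np.array([0.5554,0.0699]);yw=0.126
Rd=np.array([[np.cos(yw),-np.sin(yw)],[np.sin(yw),np.cos(yw)]])
def d2w(x,y): return Rd@[x,y]+t0
def w2d(p): return (np.asarray(p)[:2]-t0)@Rd
def rep():
    s,p,R=tool();print("t",round(s["time"],2),"tcp",p.round(4),"dr",w2d(p).round(4),"tool y err",np.round(np.arctan2(R[1,1],R[0,1])-yw,3),"tilt",R[:,2].round(3),"F",s["contact_force"].round(1),"w",round(s["gripper_width"],3),"g",round(s["grasp_force"],1))
    return s,p,R
E
python3 - <<'E'
from h import *
s,p,R=rep()
tgt=np.r_[d2w(.0695,-.09),p[2]];print("delta tool",(R.T@(tgt-p)).round(4))
k=get_calibration("wrist");im=grab_frame("wrist");cv2.imwrite("pics/w1.png",im[:,:,::-1])
print(k)
for n in["board"]:print([(np.round(r["point"],3).tolist(),round(r["score"],2)) for r in recognise("wrist",n)[:4]])
E
```

```text
t 4.0 tcp [ 0.6004 -0.0522  0.2758] dr [ 0.0293 -0.1268] tool y err -0.003 tilt [ 0. -0. -1.] F [0.1 0.1 0.5] w 0.701 g 0.0
delta tool [0.0369 0.04   0.    ]
{'camera_matrix': array([[325.1922621 ,   0.        , 274.6764195 ],
       [  0.        , 325.1922621 , 213.91418358],
       [  0.        ,   0.        ,   1.        ]]), 'pose': array([[ 9.92525668e-01, -1.16769775e-01, -3.54628964e-02,
         5.91479401e-01],
       [ 1.22035943e-01,  9.49310925e-01,  2.89682579e-01,
         2.12121476e-02],
       [-1.60854654e-04, -2.91845144e-01,  9.56465570e-01,
         4.19384099e-01],
       [ 0.00000000e+00,  0.00000000e+00,  0.00000000e+00,
         1.00000000e+00]])}
[([0.634, 0.019, 0.101], 0.72), ([0.565, 0.032, 0.118], 0.7)]
```

View pics/w1.png

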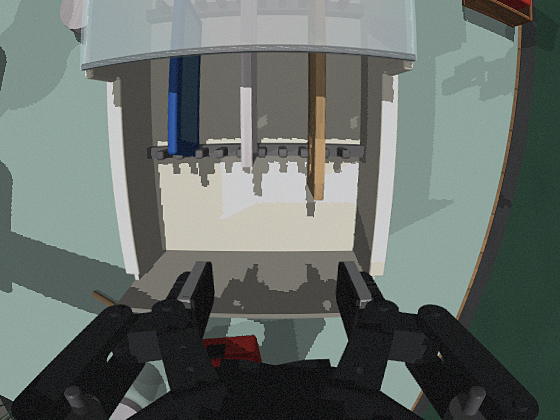

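The wrist view shows the board at columns 308–326, ending at (318,200), with the tray around column 247 and the blue lid at (185,150). I'll measure the board's sideways position from its colour at a few rows.

```bash
cat >> h.py <<'E'
def wray(uv,z,k):
    K=k["camera_matrix"];T=k["pose"];d=(np.atleast_2d(uv)-K[:2,2])/K[0,0]
    r=np.linalg.norm(d,axis=1)[:,None];q=np.c_[d/r*np.sin(r),np.cos(r)]*[1,-1,-1]@T[:3,:3].T
    o=T[:3,3];return o+q*((z-o[2])/q[:,2])[:,None]
E
python3 - <<'E'
from h import *
im=cv2.imread("pics/w1.png");h=cv2.cvtColor(im,cv2.COLOR_BGR2HSV)
k=get_calibration("wrist")
for r in (80,110,140,165,190,197):
    row=h[r,295:335];print(r,[(295+i,int(v[2])) for i,v in enumerate(row) if 8<v[0]<25 and v[1]>90])
for uv in [(326,110),(326,150),(326,195)]:print(uv,w2d(wray([uv],.105,k)[0]).round(4))
E
```

```text
80 [(309, 42), (310, 56), (313, 77), (315, 72), (316, 90), (317, 97), (318, 92), (319, 92), (320, 93), (321, 92), (322, 93), (323, 98), (324, 95)]
110 [(309, 46), (311, 70), (312, 72), (313, 78), (315, 104), (316, 144), (317, 167), (318, 164), (319, 158), (320, 157), (321, 157), (322, 160), (323, 173), (324, 156)]
140 [(309, 85), (310, 104), (311, 108), (312, 76), (313, 59), (315, 183), (316, 187), (317, 187), (318, 182), (319, 182), (320, 183), (321, 186), (322, 184), (323, 180), (324, 183)]
165 [(308, 66), (309, 130), (310, 191), (311, 89), (313, 60), (314, 99), (315, 170), (316, 186), (317, 181), (318, 184), (319, 182), (320, 180), (321, 184), (322, 181), (323, 184)]
190 [(310, 61), (314, 133), (315, 167), (316, 179), (317, 170), (318, 172), (319, 167), (320, 165), (321, 171), (322, 153)]
197 [(314, 156), (315, 171), (316, 168), (317, 167), (318, 165), (319, 161), (320, 164), (321, 166), (322, 141)]
(326, 110) [ 0.079  -0.0449]
(326, 150) [ 0.0795 -0.084 ]
(326, 195) [ 0.0808 -0.1292]
```

Emit:
apply_moves --targets '[{"translation": [0.19,0.21,0],"twist": 0,"hand": 0.6},{"translation": [0.18,0.21,0],"twist": 0,"hand": 0.6},{"translation": [0,0,0],"twist": 0,"hand": 0.6},{"translation": [0,0,0.3],"twist": 0,"hand": 0.6},{"translation": [0,0,0.3],"twist": 0,"hand": 0.6},{"translation": [0,0,0.3],"twist": 0,"hand": 0.6},{"translation": [0,0,0.3],"twist": 0,"hand": 0.6},{"translation": [0,0,0.2],"twist": 0,"hand": 0.6}]'

```text
time: 4.9
tool_pos: [0.6359, -0.0107, 0.133]
tool_rot: [-0.001, 0.663, 0.749, -0.001]
contact_force: [0.5, 0.3, 0.2]
gripper_width: 0.6
grasp_force: 0.0
```

Emit:
apply_moves --targets '[{"translation": [0,0,0.2],"twist": 0,"hand": 0.6},{"translation": [0,0,0.16],"twist": 0,"hand": 0.6},{"translation": [0,0,0],"twist": 0,"hand": 0.6}]'

```text
time: 5.2
tool_pos: [0.6354, -0.0104, 0.0967]
tool_rot: [-0.002, 0.663, 0.749, -0.002]
contact_force: [-0.2, -0.3, 0.0]
gripper_width: 0.599
grasp_force: 0.0
```

```bash
python3 - <<'E'
from h import *
rep()
im=grab_frame("wrist");cv2.imwrite("pics/w2.png",im[:,:,::-1])
E
```

```text
t 5.2 tcp [ 0.6354 -0.0104  0.0967] dr [ 0.0693 -0.0898] tool y err -0.004 tilt [-0.005  0.001 -1.   ] F [-0.2 -0.3  0. ] w 0.599 g 0.0
```

View pics/w2.png

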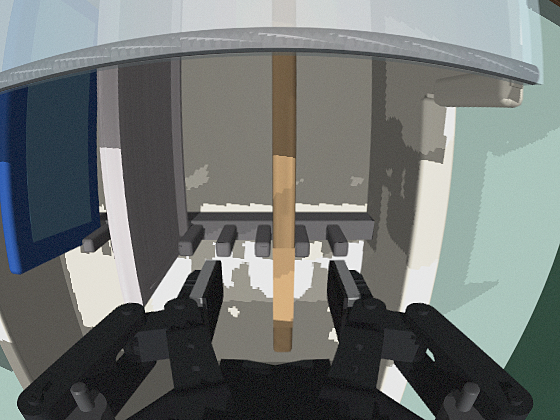

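The wrist view shows the board at columns 273–296, between pads at 222 and 328. The fingers sit about 4 mm off centre, so I'll centre them and then close.

Emit:
apply_moves --targets '[{"translation": [0,0.04,-0.04],"twist": 0,"hand": 0.6},{"translation": [0,0,0],"twist": 0,"hand": 0.3},{"translation": [0,0,0],"twist": 0,"hand": 0},{"translation": [0,0,0],"twist": 0,"hand": 0},{"translation": [0,0,0],"twist": 0,"hand": 0},{"translation": [0,0,0],"twist": 0,"hand": 0}]'

```text
time: 5.85
tool_pos: [0.642, -0.0099, 0.1048]
tool_rot: [0.001, 0.662, 0.749, 0.0]
contact_force: [-0.6, -0.5, 4.7]
gripper_width: 0.001
grasp_force: 2.0
```

Emit:
apply_moves --targets '[{"translation": [0,0,-0.05],"twist": 0,"hand": 0},{"translation": [0,0,-0.1],"twist": 0,"hand": 0},{"translation": [0,0,-0.1],"twist": 0,"hand": 0},{"translation": [0,0,-0.05],"twist": 0,"hand": 0},{"translation": [0,0,0],"twist": 0,"hand": 0}]'

```text
time: 6.35
tool_pos: [0.6425, -0.0099, 0.1356]
tool_rot: [0.001, 0.662, 0.749, 0.001]
contact_force: [0.4, 0.2, 0.6]
gripper_width: -0.002
grasp_force: 0.0
```

```bash
python3 - <<'E'
from h import *
rep()
im=grab_frame("wrist");a=im;cv2.imwrite("pics/w3.png",a[:,:,::-1])
b=grab_frame("side");cv2.imwrite("pics/s3.png",b[:,:,::-1])
b=cv2.resize(b[110:260,190:390],None,fx=2.8,fy=2.8)
cv2.imwrite("pics/c3.png",np.hstack([cv2.resize(a,(400,300)),cv2.resize(b,(400,300))])[:,:,::-1])
E
```

```text
t 6.35 tcp [ 0.6425 -0.0099  0.1356] dr [ 0.0763 -0.0901] tool y err -0.003 tilt [ 0.003 -0.    -1.   ] F [0.4 0.2 0.6] w -0.002 g 0.0
```

View pics/c3.png

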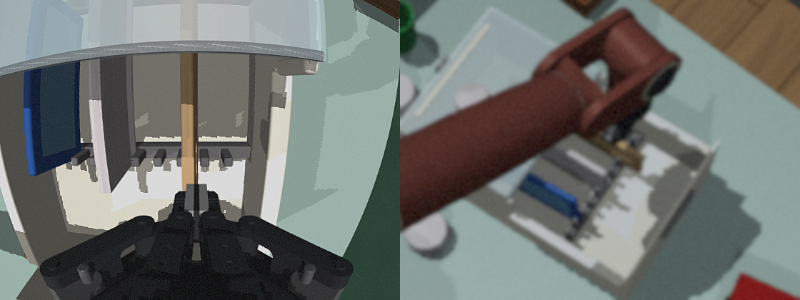

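The gripper reads fully shut, so it may not be holding the board. I'll zoom in to check.

```bash
python3 - <<'E'
import cv2,numpy as np
a=cv2.imread("pics/w3.png")[60:380,190:360]
b=cv2.imread("pics/s3.png")[130:235,225:365]
cv2.imwrite("pics/c4.png",np.hstack([cv2.resize(a,(310,583)),cv2.resize(b,(480,583*480//640//1))if 0 else cv2.copyMakeBorder(cv2.resize(b,(480,360)),0,223,0,0,0)]))
E
```

```text
(no output)
```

View pics/c4.png

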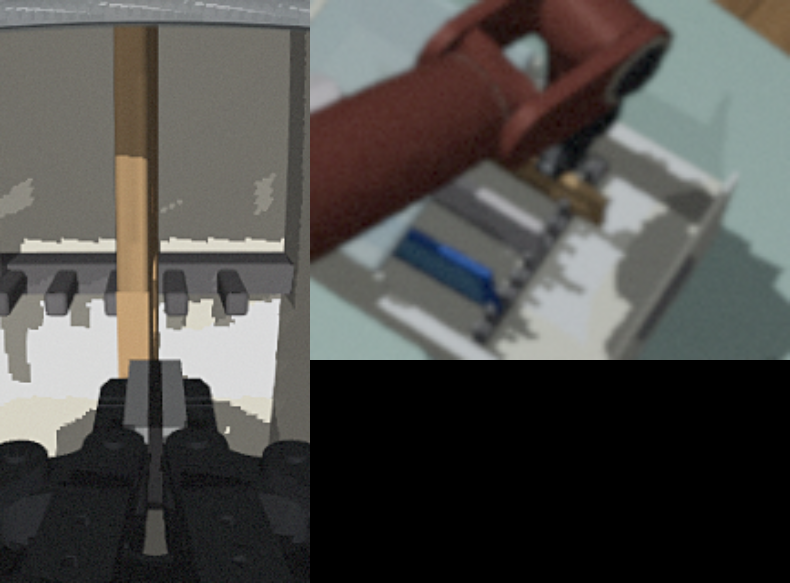

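```bash
python3 - <<'E'
from h import *
k=get_calibration("wrist")
def wproj(P):
    K=k["camera_matrix"];T=k["pose"];q=(np.atleast_2d(P)-T[:3,3])@T[:3,:3]*[1,-1,-1]
    n=np.linalg.norm(q[:,:2],axis=1);th=np.arctan2(n,q[:,2]);return K[:2,2]+q[:,:2]/n[:,None]*th[:,None]*K[0,0]
print(k["pose"][:3,3])
s,p,R=rep()
for d in (.003,.022,.03): print("tip",d,wproj(p+R[:,2]*d))
im=cv2.imread("pics/w3.png").astype(int)
for r in (110,160,200,235,250):
    print(r,[tuple(int(v) for v in (c,)) +(int(im[r,c].sum()),) for c in range(246,284,1)][::1] if r in(110,235) else "")
for z in(.083,.105):
  for y in (-.02,-.06,-.1,-.13):
    print(z,y,[wproj(np.r_[d2w(x,y),z])[0].round(1).tolist() for x in(.067,.077)])
E
```

```text
[0.63257588 0.06357946 0.27753439]
t 6.45 tcp [ 0.6416 -0.0098  0.134 ] dr [ 0.0755 -0.0899] tool y err -0.003 tilt [ 0. -0. -1.] F [-0.2 -0.1 -0.1] w 0.002 g 0.0
tip 0.003 [[274.55989691 269.56453588]]
tip 0.022 [[274.57676507 254.21075796]]
tip 0.03 [[274.5829639  248.58719837]]
110 [(246, 336), (247, 334), (248, 331), (249, 336), (250, 318), (251, 337), (252, 259), (253, 248), (254, 243), (255, 266), (256, 257), (257, 247), (258, 248), (259, 250), (260, 239), (261, 251), (262, 252), (263, 251), (264, 247), (265, 263), (266, 259), (267, 265), (268, 231), (269, 214), (270, 184), (271, 155), (272, 144), (273, 161), (274, 144), (275, 137), (276, 185), (277, 343), (278, 338), (279, 333), (280, 334), (281, 333), (282, 330), (283, 331)]
160 
200 
235 [(246, 655), (247, 657), (248, 657), (249, 661), (250, 663), (251, 666), (252, 669), (253, 681), (254, 517), (255, 463), (256, 469), (257, 470), (258, 477), (259, 479), (260, 481), (261, 483), (262, 485), (263, 471), (264, 476), (265, 478), (266, 469), (267, 471), (268, 468), (269, 473), (270, 501), (271, 348), (272, 158), (273, 126), (274, 508), (275, 290), (276, 119), (277, 671), (278, 670), (279, 666), (280, 690), (281, 440), (282, 386), (283, 421)]
250 
0.083 -0.02 [[259.8, 124.4], [276.8, 124.3]]
0.083 -0.06 [[260.6, 190.0], [276.9, 190.0]]
0.083 -0.1 [[261.6, 250.2], [277.0, 250.2]]
0.083 -0.13 [[262.5, 290.0], [277.0, 290.0]]
0.105 -0.02 [[258.0, 125.3], [277.0, 125.2]]
0.105 -0.06 [[258.9, 198.9], [277.2, 198.8]]
0.105 -0.1 [[260.2, 265.0], [277.2, 265.0]]
0.105 -0.13 [[261.3, 307.5], [277.3, 307.5]]
```

The shut fingers are above the board, so the first pinch slipped off. The board is still standing, about 6 mm to the left of the fingers. I'll reopen, centre, go deeper, and then close gradually while checking the readings.

Emit:
apply_moves --targets '[{"translation": [0,0,-0.1],"twist": 0,"hand": 0.5},{"translation": [0.05,-0.06,0],"twist": 0,"hand": 0.5},{"translation": [0,0,0],"twist": 0,"hand": 0.5},{"translation": [0,0,0.2],"twist": 0,"hand": 0.5},{"translation": [0,0,0.2],"twist": 0,"hand": 0.5},{"translation": [0,0,0.13],"twist": 0,"hand": 0.5},{"translation": [0,0,0],"twist": 0,"hand": 0.5},{"translation": [0,0,0],"twist": 0,"hand": 0.5}]'

```text
time: 7.25
tool_pos: [0.635, -0.0056, 0.0908]
tool_rot: [-0.0, 0.662, 0.749, -0.0]
contact_force: [-0.4, -0.5, 1.0]
gripper_width: 0.498
grasp_force: 0.0
```

```bash
python3 - <<'E'
from h import *
rep()
im=grab_frame("wrist");cv2.imwrite("pics/w4.png",im[:,:,::-1])
cv2.imwrite("pics/c5.png",cv2.resize(im[40:420,130:420],None,fx=1.55,fy=1.55)[:,:,::-1])
E
```

```text
t 7.25 tcp [ 0.635  -0.0056  0.0908] dr [ 0.0694 -0.0849] tool y err -0.003 tilt [-0.  0. -1.] F [-0.4 -0.5  1. ] w 0.498 g 0.0
```

View pics/c5.png

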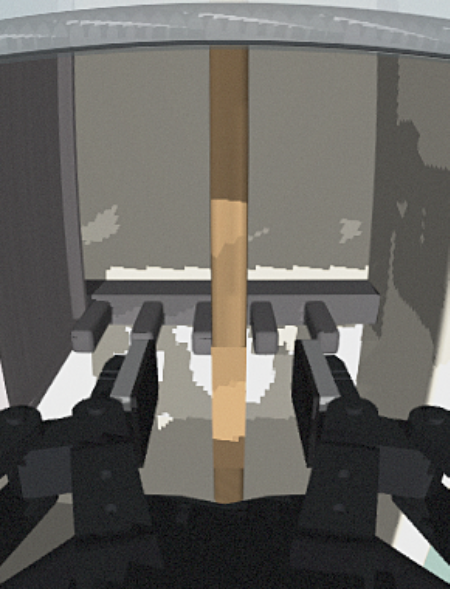

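The board is now centred between the pads: pads at columns 157 and 293, board at 212–247. I'll close gradually.

Emit:
apply_moves --targets '[{"translation": [0,0.02,0],"twist": 0,"hand": 0.3},{"translation": [0,0,0],"twist": 0,"hand": 0.3},{"translation": [0,0,0],"twist": 0,"hand": 0.1},{"translation": [0,0,0],"twist": 0,"hand": 0.1},{"translation": [0,0,0],"twist": 0,"hand": 0.1}]'

```text
time: 7.8
tool_pos: [0.6376, -0.0054, 0.0916]
tool_rot: [0.001, 0.662, 0.749, 0.001]
contact_force: [0.5, -0.1, 2.7]
gripper_width: 0.107
grasp_force: 29.0
```

Emit:
apply_moves --targets '[{"translation": [0,0,0],"twist": 0,"hand": 0.05},{"translation": [0,0,0],"twist": 0,"hand": 0.05},{"translation": [0,0,0],"twist": 0,"hand": 0.05}]'

```text
time: 8.1
tool_pos: [0.6376, -0.0054, 0.0917]
tool_rot: [0.001, 0.662, 0.749, 0.0]
contact_force: [0.7, -0.9, 4.8]
gripper_width: 0.095
grasp_force: 61.2
```

Emit:
apply_moves --targets '[{"translation": [0,0,-0.04],"twist": 0,"hand": 0.05},{"translation": [0,0,-0.06],"twist": 0,"hand": 0.05},{"translation": [0,0,-0.06],"twist": 0,"hand": 0.05},{"translation": [0,0,-0.04],"twist": 0,"hand": 0.05},{"translation": [0,0,0],"twist": 0,"hand": 0.05}]'

```text
time: 8.6
tool_pos: [0.6371, -0.0054, 0.1116]
tool_rot: [0.0, 0.662, 0.749, 0.0]
contact_force: [-0.3, -0.8, -1.3]
gripper_width: 0.096
grasp_force: 60.4
```

```bash
python3 - <<'E'
from h import *
rep()
im=grab_frame("wrist");b=grab_frame("top");c=grab_frame("side")
cv2.imwrite("pics/c6.png",np.hstack([cv2.resize(im[40:420,130:420],(360,472)),cv2.resize(b[120:250,210:350],(420,472))])[:,:,::-1])
for q in("side","top","wrist"):print([(np.round(r["point"],3).tolist(),round(r["score"],2)) for r in recognise(q,"board")[:3]])
E
```

```text
t 8.6 tcp [ 0.6371 -0.0054  0.1116] dr [ 0.0716 -0.085 ] tool y err -0.003 tilt [ 0. -0. -1.] F [-0.3 -0.8 -1.3] w 0.096 g 60.4
[([0.636, -0.037, 0.091], 0.44)]
[([0.63, 0.018, 0.103], 0.52)]
[([0.632, 0.029, 0.121], 0.78), ([0.616, 0.069, 0.092], 0.73)]
```

View pics/c6.png

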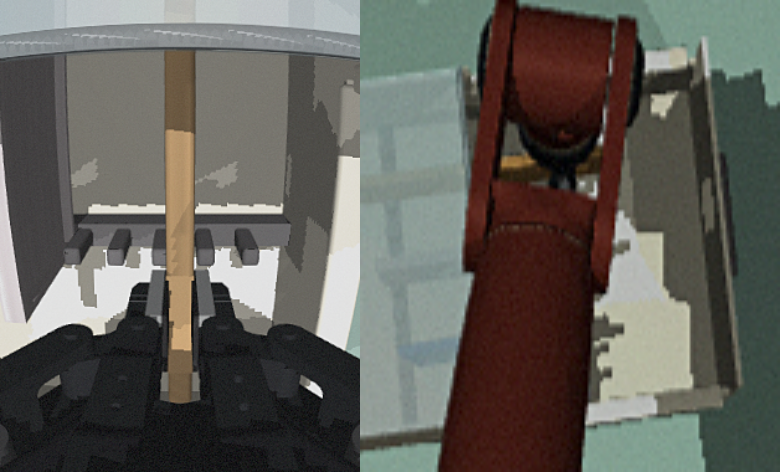

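The left wrist view shows the pads tight on the board at column 180, and the opening of 0.096 matches its 10 mm thickness. Next I'll lift it level to just under the lid and slide it towards the end wall.

Emit:
apply_moves --targets '[{"translation": [0,0,-0.06],"twist": 0,"hand": 0.05},{"translation": [0,0,-0.1],"twist": 0,"hand": 0.05},{"translation": [0,0,-0.08],"twist": 0,"hand": 0.05},{"translation": [0,0,-0.02],"twist": 0,"hand": 0.05},{"translation": [0,0,0],"twist": 0,"hand": 0.05}]'

```text
time: 9.4
tool_pos: [0.6375, -0.0054, 0.138]
tool_rot: [0.001, 0.662, 0.749, 0.001]
contact_force: [-0.2, 0.3, -1.4]
gripper_width: 0.093
grasp_force: 60.4
```

Emit:
apply_moves --targets '[{"translation": [-0.05,0,0],"twist": 0,"hand": 0.05},{"translation": [-0.1,0,0],"twist": 0,"hand": 0.05},{"translation": [-0.1,0,0],"twist": 0,"hand": 0.05},{"translation": [-0.1,0,0],"twist": 0,"hand": 0.05},{"translation": [-0.1,0,0],"twist": 0,"hand": 0.05},{"translation": [-0.05,0,0],"twist": 0,"hand": 0.05},{"translation": [0,0,0],"twist": 0,"hand": 0.05}]'

```text
time: 10.1
tool_pos: [0.6432, -0.056, 0.1368]
tool_rot: [-0.0, 0.663, 0.749, -0.0]
contact_force: [-0.3, -0.3, -1.6]
gripper_width: 0.096
grasp_force: 60.4
```

Emit:
apply_moves --targets '[{"translation": [0,0,-0.05],"twist": 0,"hand": 0.05},{"translation": [0,0,-0.05],"twist": 0,"hand": 0.05},{"translation": [0,0,-0.05],"twist": 0,"hand": 0.05},{"translation": [0,0,-0.05],"twist": 0,"hand": 0.05},{"translation": [0,0,0],"twist": 0,"hand": 0.05}]'

```text
time: 10.6
tool_pos: [0.6433, -0.0548, 0.1576]
tool_rot: [0.0, 0.662, 0.749, 0.0]
contact_force: [0.1, 0.5, -2.8]
gripper_width: 0.1
grasp_force: 59.5
```

Emit:
apply_moves --targets '[{"translation": [0,0,-0.06],"twist": 0,"hand": 0.05},{"translation": [0,0,-0.06],"twist": 0,"hand": 0.05},{"translation": [0,0,-0.06],"twist": 0,"hand": 0.05},{"translation": [0,0,0],"twist": 0,"hand": 0.05}]'

```text
time: 11.0
tool_pos: [0.6435, -0.0551, 0.1762]
tool_rot: [0.001, 0.662, 0.749, 0.0]
contact_force: [-1.0, 0.4, -3.3]
gripper_width: 0.096
grasp_force: 58.9
```

Emit:
apply_moves --targets '[{"translation": [0,0,-0.06],"twist": 0,"hand": 0.05},{"translation": [0,0,-0.06],"twist": 0,"hand": 0.05},{"translation": [0,0,-0.06],"twist": 0,"hand": 0.05},{"translation": [0,0,0],"twist": 0,"hand": 0.05}]'

```text
time: 11.4
tool_pos: [0.6437, -0.0553, 0.1945]
tool_rot: [0.001, 0.662, 0.749, 0.0]
contact_force: [-1.0, -0.9, -3.2]
gripper_width: 0.099
grasp_force: 58.6
```

```bash
python3 - <<'E'
from h import *
rep()
im=grab_frame("side");cv2.imwrite("pics/s5.png",im[:,:,::-1]);
im=grab_frame("top");cv2.imwrite("pics/t5.png",im[:,:,::-1]);
for c in("side","top"):
  for r in regions_of(c,"board")[:2]:
    ys,xs=np.nonzero(r["pixels"]);i=xs.argmax();j=xs.argmin();print(c,round(r["score"],2),len(xs),(xs[i],ys[i]),(xs[j],ys[j]))
E
```

```text
t 11.4 tcp [ 0.6437 -0.0553  0.1945] dr [ 0.0719 -0.1353] tool y err -0.003 tilt [ 0.002 -0.001 -1.   ] F [-1.  -0.9 -3.2] w 0.099 g 58.6
side 0.6 256 (np.int64(332), np.int64(192)) (np.int64(299), np.int64(178))
top 0.64 333 (np.int64(311), np.int64(152)) (np.int64(247), np.int64(162))
```

Emit:
apply_moves --targets '[{"translation": [0,0,-0.06],"twist": 0,"hand": 0.05},{"translation": [0,0,-0.06],"twist": 0,"hand": 0.05},{"translation": [0,0,-0.06],"twist": 0,"hand": 0.05},{"translation": [0,0,0],"twist": 0,"hand": 0.05},{"translation": [0,0,0],"twist": 0,"hand": 0.05}]'

```text
time: 12.1
tool_pos: [0.6436, -0.0554, 0.2117]
tool_rot: [0.001, 0.662, 0.749, 0.0]
contact_force: [0.6, -2.4, -2.0]
gripper_width: 0.095
grasp_force: 58.6
```

Emit:
apply_moves --targets '[{"translation": [-0.06,0,0],"twist": 0,"hand": 0.05},{"translation": [-0.08,0,-0.03],"twist": 0,"hand": 0.05},{"translation": [-0.08,0,-0.04],"twist": 0,"hand": 0.05},{"translation": [-0.08,0,-0.04],"twist": 0,"hand": 0.05},{"translation": [0,0,0],"twist": 0,"hand": 0.05}]'

```text
time: 12.6
tool_pos: [0.6475, -0.0863, 0.2232]
tool_rot: [0.001, 0.663, 0.749, 0.0]
contact_force: [0.1, -0.2, -1.4]
gripper_width: 0.094
grasp_force: 58.7
```

```bash
cat >> h.py <<'E'
def plane(uv,c="side",xd=.072):
    o=ray(c,uv,0.);e=ray(c,uv,.5);n=np.r_[Rd[:,0],0];P0=np.r_[d2w(xd,0),0]
    s=((P0-o)@n)/((e-o)@n);q=o+(e-o)*s[:,None]
    return np.c_[[w2d(v)[1] for v in q],q[:,2]]
E
python3 - <<'E'
from h import *
rep();im=grab_frame("side");cv2.imwrite("pics/s6.png",im[:,:,::-1])
for r in regions_of("side","board")[:2]:
    ys,xs=np.nonzero(r["pixels"]);q=plane(np.c_[xs,ys])
    print(round(r["score"],2),len(xs),"y",q[:,0].min().round(3),q[:,0].max().round(3),"at miny",q[q[:,0].argmin()].round(3),"maxz",q[q[:,1].argmax()].round(3),"minz",q[q[:,1].argmin()].round(3),"slope",np.polyfit(q[:,0],q[:,1],1).round(3))
cv2.imwrite("pics/c7.png",cv2.resize(im[100:260,190:400],None,fx=3.7,fy=3.7)[:,:,::-1])
E
```

```text
t 12.6 tcp [ 0.6475 -0.0863  0.2232] dr [ 0.0717 -0.1665] tool y err -0.005 tilt [ 0.002 -0.001 -1.   ] F [ 0.1 -0.2 -1.4] w 0.094 g 58.7
0.64 302 y -0.243 -0.109 at miny [-0.243  0.196] maxz [-0.21   0.268] minz [-0.118  0.129] slope [-0.682  0.069]
```

View pics/c7.png

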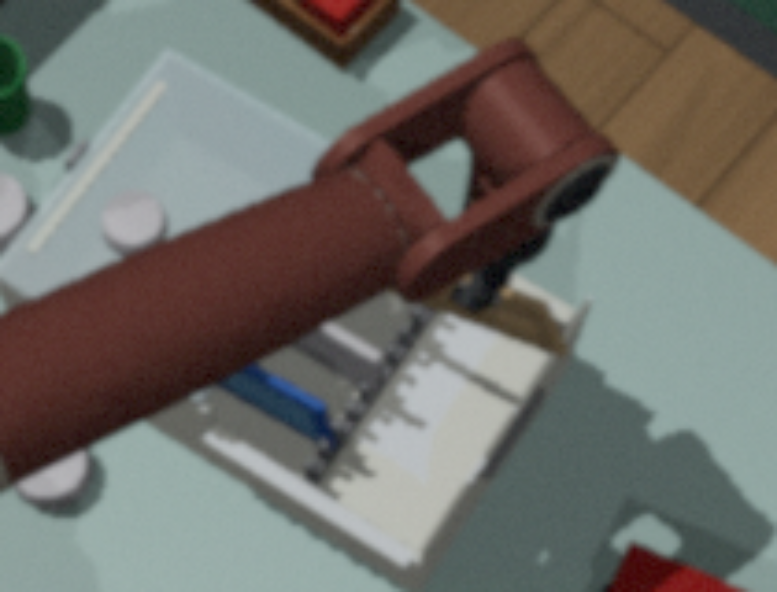

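The side crop shows the free end resting above the end wall at about (560,345). Its corners measure 0.196 and 0.268 m, so it's slanted 0.43 rad and the hidden end is at about 0.115 m. The threading condition is met. Next I'll draw it out along the slant and then lift.

Emit:
apply_moves --targets '[{"translation": [-0.08,0,-0.04],"twist": 0,"hand": 0.05},{"translation": [-0.12,0,-0.05],"twist": 0,"hand": 0.05},{"translation": [-0.12,0,-0.06],"twist": 0,"hand": 0.05},{"translation": [-0.12,0,-0.05],"twist": 0,"hand": 0.05},{"translation": [-0.12,0,-0.05],"twist": 0,"hand": 0.05},{"translation": [-0.12,0,-0.05],"twist": 0,"hand": 0.05},{"translation": [-0.08,0,-0.03],"twist": 0,"hand": 0.05},{"translation": [0,0,0],"twist": 0,"hand": 0.05}]'

```text
time: 13.5
tool_pos: [0.6564, -0.1617, 0.2555]
tool_rot: [0.001, 0.663, 0.749, 0.0]
contact_force: [-0.0, -0.1, -1.3]
gripper_width: 0.1
grasp_force: 58.7
```

Emit:
apply_moves --targets '[{"translation": [0,0,-0.08],"twist": 0,"hand": 0.05},{"translation": [0,0,-0.15],"twist": 0,"hand": 0.05},{"translation": [0,0,-0.2],"twist": 0,"hand": 0.05},{"translation": [0,0,-0.2],"twist": 0,"hand": 0.05},{"translation": [0,0,-0.2],"twist": 0,"hand": 0.05},{"translation": [0,0,-0.1],"twist": 0,"hand": 0.05},{"translation": [0,0,-0.05],"twist": 0,"hand": 0.05},{"translation": [0,0,0],"twist": 0,"hand": 0.05}]'

```text
time: 14.3
tool_pos: [0.6563, -0.16, 0.3537]
tool_rot: [0.001, 0.662, 0.749, 0.0]
contact_force: [0.8, 0.1, -1.3]
gripper_width: 0.092
grasp_force: 58.7
```

```bash
cat >> h.py <<'E'
def look():
    rep();grab_frame("side")
    for r in regions_of("side","board")[:1]:
        ys,xs=np.nonzero(r["pixels"]);q=plane(np.c_[xs,ys])
        print(round(r["score"],2),len(xs),"at miny",q[q[:,0].argmin()].round(3),"maxy",q[q[:,0].argmax()].round(3),"maxz",q[q[:,1].argmax()].round(3),"minz",q[q[:,1].argmin()].round(3))
        print(cv2.boxPoints(cv2.minAreaRect(q.astype(np.float32)*1000)).round())
E
python3 -c "
from h import *
look()"
```

```text
t 14.3 tcp [ 0.6563 -0.16    0.3537] dr [ 0.0712 -0.2407] tool y err -0.003 tilt [ 0.001 -0.    -1.   ] F [ 0.8  0.1 -1.3] w 0.092 g 58.7
0.96 485 at miny [-0.318  0.335] maxy [-0.147  0.244] maxz [-0.29   0.393] minz [-0.151  0.241]
[[-342.  337.]
 [-190.  197.]
 [-131.  261.]
 [-284.  401.]]
```

Only the board's weight is felt now, and it's clear of the drainer. To level it, I'll bring the low end over the bare lid, away from the tin, and lower gently so the board pivots in the pads.

Emit:
apply_moves --targets '[{"translation": [0.1,0,0],"twist": 0,"hand": 0.05},{"translation": [0.2,0,0],"twist": 0,"hand": 0.05},{"translation": [0.25,0,0],"twist": 0,"hand": 0.05},{"translation": [0.25,0,0],"twist": 0,"hand": 0.05},{"translation": [0.2,0,0],"twist": 0,"hand": 0.05},{"translation": [0.15,0,0],"twist": 0,"hand": 0.05},{"translation": [0.05,0,0.1],"twist": 0,"hand": 0.05},{"translation": [0,0,0.1],"twist": 0,"hand": 0.05}]'

```text
time: 15.2
tool_pos: [0.6414, -0.0404, 0.3322]
tool_rot: [0.0, 0.662, 0.75, -0.0]
contact_force: [1.2, 0.1, -1.7]
gripper_width: 0.096
grasp_force: 58.7
```

Emit:
apply_moves --targets '[{"translation": [0,0,0.1],"twist": 0,"hand": 0.05},{"translation": [0,0,0.08],"twist": 0,"hand": 0.05},{"translation": [0,0,0.06],"twist": 0,"hand": 0.05},{"translation": [0,0,0.06],"twist": 0,"hand": 0.05},{"translation": [0,0,0.06],"twist": 0,"hand": 0.05},{"translation": [0,0,0.06],"twist": 0,"hand": 0.05},{"translation": [0,0,0],"twist": 0,"hand": 0.05}]'

```text
time: 15.9
tool_pos: [0.6413, -0.0416, 0.2903]
tool_rot: [-0.0, 0.663, 0.749, 0.0]
contact_force: [1.1, -2.9, 5.1]
gripper_width: 0.096
grasp_force: 59.9
```

```bash
python3 -c "
from h import *
look()"
```

```text
t 15.9 tcp [ 0.6413 -0.0416  0.2903] dr [ 0.0713 -0.1214] tool y err -0.004 tilt [-0.  0. -1.] F [ 1.1 -2.9  5.1] w 0.096 g 59.9
0.87 330 at miny [-0.191  0.251] maxy [-0.065  0.217] maxz [-0.16   0.325] minz [-0.069  0.207]
[[-196.  227.]
 [ -66.  206.]
 [ -50.  307.]
 [-179.  328.]]
```

Emit:
apply_moves --targets '[{"translation": [-0.03,0,0.06],"twist": 0,"hand": 0.05},{"translation": [-0.03,0,0.06],"twist": 0,"hand": 0.05},{"translation": [-0.03,0,0.06],"twist": 0,"hand": 0.05},{"translation": [-0.03,0,0.06],"twist": 0,"hand": 0.05},{"translation": [-0.03,0,0.06],"twist": 0,"hand": 0.05},{"translation": [0,0,0],"twist": 0,"hand": 0.05}]'

```text
time: 16.6
tool_pos: [0.6425, -0.0561, 0.2588]
tool_rot: [-0.001, 0.662, 0.749, -0.001]
contact_force: [1.0, -0.4, 1.5]
gripper_width: 0.1
grasp_force: 60.3
```

Emit:
apply_moves --targets '[{"translation": [-0.03,0,0.05],"twist": 0,"hand": 0.05},{"translation": [-0.03,0,0.05],"twist": 0,"hand": 0.05},{"translation": [-0.03,0,0.05],"twist": 0,"hand": 0.05},{"translation": [0,0,0.04],"twist": 0,"hand": 0.05},{"translation": [0,0,0],"twist": 0,"hand": 0.05}]'

```text
time: 17.1
tool_pos: [0.6442, -0.0656, 0.2412]
tool_rot: [0.0, 0.663, 0.749, -0.001]
contact_force: [0.5, -2.8, 2.2]
gripper_width: 0.098
grasp_force: 60.6
```

```bash
python3 -c "
from h import *
look()"
```

```text
t 17.1 tcp [ 0.6442 -0.0656  0.2412] dr [ 0.0711 -0.1456] tool y err -0.004 tilt [-0.001 -0.001 -1.   ] F [ 0.5 -2.8  2.2] w 0.098 g 60.6
0.67 220 at miny [-0.197  0.196] maxy [0.081 0.204] maxz [-0.182  0.263] minz [-0.17   0.169]
[[-199.  170.]
 [  80.  159.]
 [  83.  253.]
 [-196.  264.]]
```

Emit:
apply_moves --targets '[{"translation": [0,0,-0.05],"twist": 0,"hand": 0.05},{"translation": [0,0,-0.1],"twist": 0,"hand": 0.05},{"translation": [0,0,-0.12],"twist": 0,"hand": 0.05},{"translation": [0,0,-0.12],"twist": 0,"hand": 0.05},{"translation": [0,0,-0.1],"twist": 0,"hand": 0.05},{"translation": [0,0,-0.05],"twist": 0,"hand": 0.05},{"translation": [0,0,0],"twist": 0,"hand": 0.05},{"translation": [0,0,0],"twist": 0,"hand": 0.05}]'

```text
time: 18.0
tool_pos: [0.6442, -0.0649, 0.2955]
tool_rot: [-0.0, 0.662, 0.749, -0.0]
contact_force: [-0.0, 0.5, -1.8]
gripper_width: 0.094
grasp_force: 60.2
```

```bash
python3 -c "
from h import *
look()
im=grab_frame('side');cv2.imwrite('pics/c9.png',im[:,:,::-1])
print([(np.round(r['point'],3).tolist(),round(r['score'],2)) for r in recognise('side','tin')[:3]])
grab_frame('top');print([(np.round(r['point'],3).tolist(),round(r['score'],2)) for r in recognise('top','tin')[:3]])
for r in regions_of('top','board')[:2]:
    ys,xs=np.nonzero(r['pixels']);print(len(xs),xs.min(),xs.max(),r['score'])
"
```

```text
t 18.0 tcp [ 0.6442 -0.0649  0.2955] dr [ 0.0712 -0.1449] tool y err -0.003 tilt [-0.  0. -1.] F [-0.   0.5 -1.8] w 0.094 g 60.2
0.84 276 at miny [-0.199  0.245] maxy [0.084 0.25 ] maxz [-0.175  0.321] minz [-0.103  0.223]
[[-202.  229.]
 [  81.  209.]
 [  87.  302.]
 [-195.  322.]]
[([0.47, 0.391, 0.039], 0.88), ([0.308, 0.148, 0.036], 0.78)]
[([0.316, 0.164, 0.036], 0.82), ([0.504, 0.21, 0.198], 0.78), ([0.549, 0.148, 0.173], 0.53)]
722 212 318 0.67
10311 163 336 0.34
```

Emit:
apply_moves --targets '[{"translation": [0,0,0],"twist": 0,"hand": 0.05},{"translation": [0,0,0],"twist": 0,"hand": 0.05},{"translation": [0,0,0],"twist": 0,"hand": 0.05},{"translation": [0,0,0],"twist": 0,"hand": 0.05},{"translation": [0,0,0],"twist": 0,"hand": 0.05}]'

```text
time: 18.85
tool_pos: [0.6444, -0.0649, 0.2958]
tool_rot: [0.0, 0.662, 0.749, 0.0]
contact_force: [1.0, -0.8, -2.4]
gripper_width: 0.095
grasp_force: 60.2
```

```bash
python3 -c "
from h import *
look();print(job_done())"
```

```text
t 18.85 tcp [ 0.6444 -0.0649  0.2958] dr [ 0.0713 -0.1449] tool y err -0.003 tilt [ 0. -0. -1.] F [ 1.  -0.8 -2.4] w 0.095 g 60.2
0.56 266 at miny [-0.198  0.252] maxy [0.083 0.277] maxz [-0.168  0.32 ] minz [-0.115  0.221]
[[-202.  229.]
 [  76.  205.]
 [  84.  298.]
 [-194.  322.]]
the job is handed in; nothing more can be done
None
```

I handed the job in at 18.9 s with the board drawn out on the slant and held level and steady well above the lid at a 60 N grip; the tin had not moved and forces on the tool stayed low, but no verdict was returned, and I did not re-measure the tray, blue lid or bench items at the end.

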